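# Hold a suppository mould in the corner of its filling base

## Task

Pick up the metal suppository mould and set it down flat on the plate of the filling base, clamp-screw end pointing away from the short end stop. Push it into the corner so that one long side lies flush against the long side stop and its plain end against the short end stop, and finish still gripping it and pressing it steadily against both stops at once, firmly but without forcing; leave the jar, the bottle and the tub where they stand.

Things in the scene. Friction and masses are not known exactly. Their poses are not given: they have to be found in the camera images.
- mould: Loose aluminium block, 90 (x) x 44 (y) x 55 mm high, 0.3 to 0.65 kg, five funnel mouths in a row along x in its top. Origin: centre of its underside, z up. Plain flat end at +x; at the -x end a clamp-screw knob, 20 mm in diameter, sticks out 16 mm, axis 30 mm up. Starts on the counter, its x axis within 70 degrees of the base's (no half turn needed). Grasp across the 44 mm width.
- mould_corner (a point): Lower corner of the mould at its plain end on its +y side: 45 mm along x and 22 mm along y from the mould's origin, at its underside; axes as the mould's.
- filling_base: Fixed steel plate, 140 (its x) x 100 (its y) mm, top 10 mm above the counter, with two rigid aluminium stops on it. Origin: centre of its underside, z up. It stands either to the left or to the right of the mould.
- base_corner (a point): Point on the plate's top where the planes of the stops' inner faces meet: 50 mm along x, 35 mm along y, 10 mm up from the base's origin; axes as the base's. The free plate lies toward its -x and -y. The mould is home when point mould_corner coincides with this point and the mould's axes are parallel to the base's.
- side_stop: Rigid long stop: a bar 88 mm long (along the base's x), 12 mm wide, standing 14 mm above the plate, along the plate's +y edge; its inner face looks to the base's -y and takes the mould's long +y side. Origin: centre of the bar's underside. Press with about 5 to 20 N (2 to 60 N counts).
- end_stop: Rigid short stop: a bar 44 mm long (along the base's y), 12 mm wide, standing 14 mm above the plate, near the plate's +x edge; its inner face looks to the base's -x and takes the mould's plain end. Origin: centre of the bar's underside. Press with about 5 to 20 N (2 to 60 N counts).
- jar: White ointment jar, 68 mm in diameter, 50 mm high, a bystander on the counter. Origin: centre of its underside.
- bottle: Brown medicine bottle, 54 mm in diameter, 120 mm high, a bystander. Origin: centre of its underside.
- tub: White powder tub with lid, 79 mm in diameter, 80 mm high, a bystander. Origin: centre of its underside.
Mind the look-alikes: they are no part of the job. Of the things that look like the filling_base, the largest one is meant.

How it is judged:
By the outcome, as a careful person would: the job done as asked, in the order asked, and still so for the second after the job is handed in, while the arm keeps its last pose, push and grip.
It also fails if it takes over 64 s, if anything falls off the work surface, if the arm or the gripper's body presses on something with over 40 N, if the wrist force passes 120 N, or if a joint passes its speed limit or range.

## Robot

A 6-joint arm with a two-finger parallel gripper is mounted at the origin on the work surface; the furniture and walls round the work are solid. World frame = base frame: x ahead of the robot, y to its left, z up, the work surface at z = 0. Lengths are in m, angles in rad, forces in N, time in s.
With the tool pointing down it reaches from about 0.275 to 0.75 m from the base axis. Payload 10.2 kg.
Tool frame: the origin (TCP) lies at the very end of the fingers, on their centre line; the grasp point (between the pads) lies 19 mm behind it; z points along the fingers, y is the line along which they close (so a half turn about z gives the same grasp; the last joint's range is limited). The gripper opens to 85 mm and grips with 20 to 120 N. Pads are 22 mm wide; open, the fingers measure 114 mm over their backs; the gripper's body (76 mm by 85 mm) begins 54 mm behind the grasp point. The pads swing forward as they close: fully open they stand 13 mm farther back than shut.
Start: joints at [1.114, 0.313, 1.498, -0, 1.331, -0.223], TCP at [0.122, 0.511, 0.231] pointing down, gripper open.
Joint ranges: [-2.94, 2.94], [-0.97, 2.17], [0.19, 2.56], [-1.23, 4.37], [0.02, 3.11], [-2.88, 2.88]. Speed limits (rad/s): [2.39, 2.39, 3.01, 3.14, 3.14, 3.14].

## Interface

Orientations are given as a 3x3 rotation matrix whose columns are the frame's x, y, z axes.
In Python, from bench import robot, gripper_to, kin, sensors, cams gives the robot as it stands. Calls block until the motion is done:
- robot.move_pose(position, orientation): joint-space move of the TCP to a pose.
- robot.move_linear(position, rotation=None, v=0.15): straight line of the TCP; rotation=None keeps the orientation; v is the mean speed in m/s.
- robot.move_joints(angles): joint-space move.
- gripper_to(opening, newtons=None): finger opening in m; newtons is the grip in N (None keeps the last); returns when the fingers have stopped.
- robot.sleep(seconds).
- kin.solve_ik(position, orientation): joint angles nearest the present ones, or None.
- sensors.get_obs(): the state.
- cams.snapshot(name): name is "scene" or "top" or "wrist"; returns a dict with "image" (480x640x3 uint8, blue, green, red), "mtx" (3x3 intrinsics, pixels), "k1" (the pictures are not rectified: a ray, as slopes to the right and down, at radius r is drawn at 1 + k1 r^2 times it, then the intrinsics apply), "extrinsics" (4x4, takes a point from camera to world coordinates). Camera axes: x right, y down, z forward; pixel columns grow to the right and rows downward; lengths in m; the calibration is good to about 2 mm. A picture is of the moment at which its call begins. There is no depth.
A pose or a line that the arm cannot do raises robot.Unreachable and nothing moves.
- robot.close_job(): hands the job in; it is judged then, once.
The state is a dict: "clock": time; "joints": joint angles; "qvel": joint speeds; "joint_efforts": joint torques, N m; "ee_pos": TCP position; "orientation": TCP orientation; "ft_force": force on the tool from outside, world axes, zero at the start; "moment": the same for the moment, N m; "opening": finger opening in m; "grasp_force": force on a finger pad.
Only numpy, scipy, OpenCV 4.12 (cv2) and the standard library are available. Lean on these libraries where they do the work, as an engineer would, in place of code of your own. Each camera call takes 0.05 s, during which the arm holds its last target. There are 200 camera calls.

## Working session

There is one attempt and no reset: what is moved stays moved. The work goes in short steps, each a Python script; the robot and the scene stay as the last script left them, time stands still between calls to the robot, and variables do not carry over. Pictures are saved under pics/ and viewed, at most 10 in all, crops included, and the job is handed in when it is done.

```bash
ls; mkdir -p pics; python3 - <<'E'
from bench import robot,cams,sensors
import cv2,numpy as np
for n in("scene","top"):
    s=cams.snapshot(n);cv2.imwrite(f"pics/{n}0.png",s["image"]);print(n,s["mtx"].tolist(),s["k1"],np.round(s["extrinsics"],3).tolist())
print(sensors.get_obs()["clock"])
E
```

```text
pics
scene [[467.8051969005582, 0.0, 323.9089748483792], [0.0, 467.8051969005582, 242.07010106050674], [0.0, 0.0, 1.0]] -0.1264140862599278 [[-0.773, 0.524, -0.357, 0.808], [0.634, 0.628, -0.451, 0.651], [-0.012, -0.575, -0.818, 1.001], [0.0, 0.0, 0.0, 1.0]]
top [[525.8085135030601, 0.0, 319.2236946223141], [0.0, 525.8085135030601, 235.76699845613862], [0.0, 0.0, 1.0]] -0.03686095257974406 [[0.021, -0.989, 0.149, 0.25], [-1.0, -0.024, -0.014, 0.16], [0.017, -0.148, -0.989, 1.193], [0.0, 0.0, 0.0, 1.0]]
0.1
```

View pics/scene0.png

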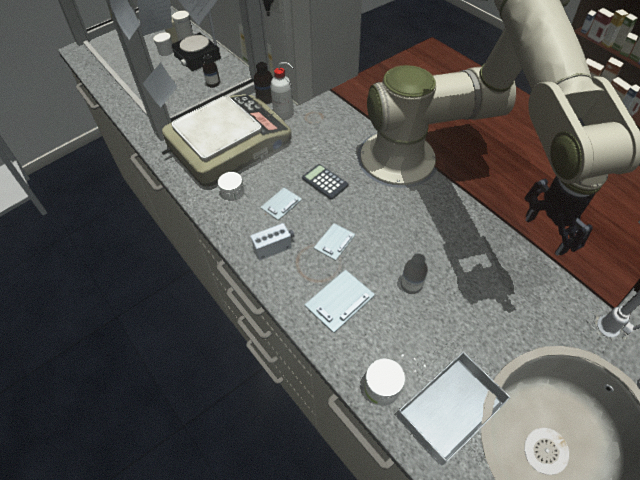

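View pics/top0.png

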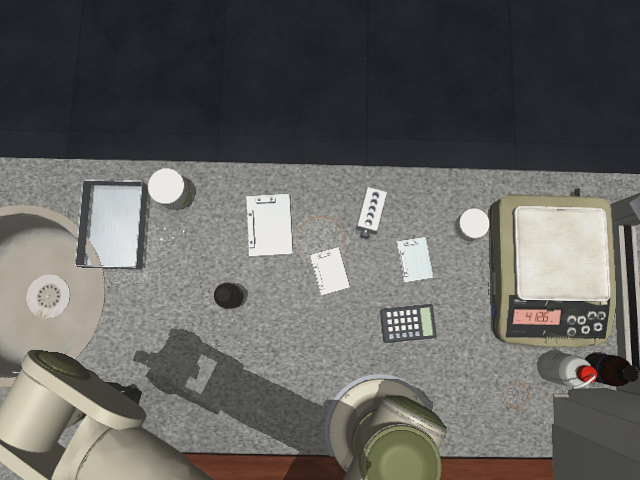

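Scene: the mould is at top-view (371,211) with its knob at the bottom (365,234). There are three base look-alikes, at top-view (270,225), (330,271) and (414,259). The one at (270,225) is clearly the largest (about 45x62 px); its long stop is on the left and its short stop at the top. I'll measure these and confirm in a crop.

```bash
cat > h.py <<'E'
import cv2,numpy as np
from bench import robot,gripper_to,kin,sensors,cams
def ray(s,px):
    K=s["mtx"]; p=np.asarray(px,float).reshape(-1,1,2)
    n=cv2.undistortPoints(p,np.array(K),np.array([s["k1"],0,0,0.])).reshape(-1,2)
    E=np.array(s["extrinsics"]); d=np.c_[n,np.ones(len(n))]@E[:3,:3].T
    return E[:3,3],d
def toplane(s,px,z):
    o,d=ray(s,px); return o+d*((z-o[2])/d[:,2])[:,None]
def Rdown(yaw): # tool x along (cos,sin), z down
    c,s=np.cos(yaw),np.sin(yaw); return np.array([[c,s,0],[s,-c,0],[0,0,-1.]])
E
python3 - <<'E'
from h import *
s=cams.snapshot("top");im=s["image"]
g=cv2.cvtColor(im,cv2.COLOR_BGR2GRAY)
m=((g>195)*255).astype(np.uint8); m=cv2.morphologyEx(m,cv2.MORPH_CLOSE,np.ones((3,3)))
for c in cv2.findContours(m,cv2.RETR_EXTERNAL,2)[0]:
    if 150<cv2.contourArea(c)<6000:
        r=cv2.minAreaRect(c); print(np.round(r[0]),np.round(r[1]),round(r[2]),[np.round(toplane(s,[r[0]],z)[0,:2],3).tolist() for z in(.01,.055)])
        b=toplane(s,cv2.boxPoints(r),.01)[:,:2]; print('   sizes@z.01',np.round([np.linalg.norm(b[1]-b[0]),np.linalg.norm(b[2]-b[1])],3))
cv2.imwrite("pics/crop1.png",cv2.resize(im[175:305,230:440],None,fx=3.8,fy=3.8,interpolation=cv2.INTER_CUBIC))
E
```

```text
[ 19. 467.] [56. 13.] 37 [[-0.092, 0.779], [-0.079, 0.756]]
   sizes@z.01 [0.028 0.123]
[362. 391.] [14. 44.] 61 [[0.086, 0.042], [0.093, 0.046]]
   sizes@z.01 [0.096 0.031]
[ 58. 422.] [96. 82.] 27 [[0.005, 0.701], [0.014, 0.681]]
   sizes@z.01 [0.172 0.215]
[426. 321.] [27.  8.] 83 [[0.24, -0.1], [0.241, -0.09]]
   sizes@z.01 [0.018 0.06 ]
[ 48. 296.] [41. 41.] 90 [[0.278, 0.749], [0.277, 0.726]]
   sizes@z.01 [0.093 0.092]
[329. 271.] [42. 29.] 74 [[0.349, 0.118], [0.345, 0.12]]
   sizes@z.01 [0.067 0.094]
[415. 259.] [42. 29.] 80 [[0.38, -0.075], [0.375, -0.066]]
   sizes@z.01 [0.067 0.095]
[474. 223.] [28. 28.] 90 [[0.466, -0.213], [0.458, -0.199]]
   sizes@z.01 [0.066 0.066]
[269. 224.] [60. 43.] 87 [[0.451, 0.259], [0.443, 0.255]]
   sizes@z.01 [0.1   0.138]
[372. 208.] [20. 40.] 15 [[0.494, 0.023], [0.485, 0.028]]
   sizes@z.01 [0.093 0.046]
[114. 226.] [47. 81.] 3 [[0.439, 0.61], [0.432, 0.593]]
   sizes@z.01 [0.187 0.11 ]
[166. 185.] [34. 35.] 90 [[0.537, 0.5], [0.526, 0.487]]
   sizes@z.01 [0.081 0.08 ]
```

View pics/crop1.png

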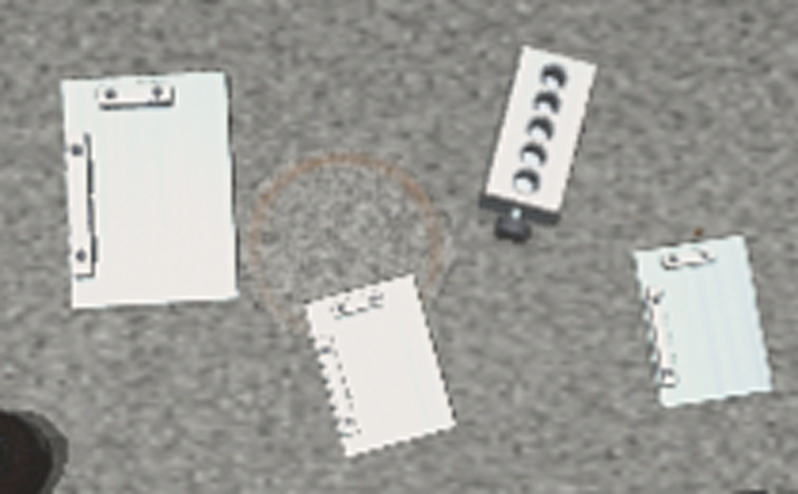

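The crop confirms the left board: it measures 138x100 mm, while the other two are about 95x67 mm. Its long bar is on the left (+y) and its short bar at the top (+x), with screws on both. Next I'll take wrist views over the base and the mould.

```bash
python3 - <<'E'
from h import *
for p,yaws in(((.451,.259,.3),(0,np.pi)),((.485,.028,.25),(-.26,-.26+np.pi))):
    for y in yaws:
        q=kin.solve_ik(p,Rdown(y)); print(y,None if q is None else np.round(q,2))
s=cams.snapshot("wrist");o=sensors.get_obs();R=np.array(o["orientation"]);E=np.array(s["extrinsics"])
print(np.round(R.T@(E[:3,3]-o["ee_pos"]),3),np.round(R.T@E[:3,:3],2).tolist(),s["mtx"][0][0],np.round(R,2).tolist())
E
```

```text
0 [ 0.3   0.26  1.39 -0.    1.49  1.87]
3.141592653589793 [ 0.3   0.26  1.39 -0.    1.49 -1.28]
-0.26 [-0.18  0.21  1.58 -0.    1.35  1.65]
2.8815926535897933 [-0.18  0.21  1.58 -0.    1.35 -1.49]
[ 0.067  0.    -0.143] [[0.0, -0.96, -0.27], [1.0, 0.0, 0.0], [-0.0, -0.27, 0.96]] 410.2470903989761 [[-0.97, 0.23, -0.0], [0.23, 0.97, -0.0], [0.0, -0.0, -1.0]]
```

```bash
python3 - <<'E'
from h import *
robot.move_pose([.44,.259,.26],Rdown(np.pi)); robot.sleep(.3)
s=cams.snapshot("wrist");cv2.imwrite("pics/wb.png",s["image"]);np.savez("wb.npz",**s)
robot.move_pose([.48,.028,.26],Rdown(-.26+np.pi)); robot.sleep(.3)
s=cams.snapshot("wrist");cv2.imwrite("pics/wm.png",s["image"]);np.savez("wm.npz",**s)
print(sensors.get_obs()["clock"],sensors.get_obs()["ft_force"])
E
```

```text
3.3417 [ 0.16157221  0.1058273  -0.33192669]
```

View pics/wb.png

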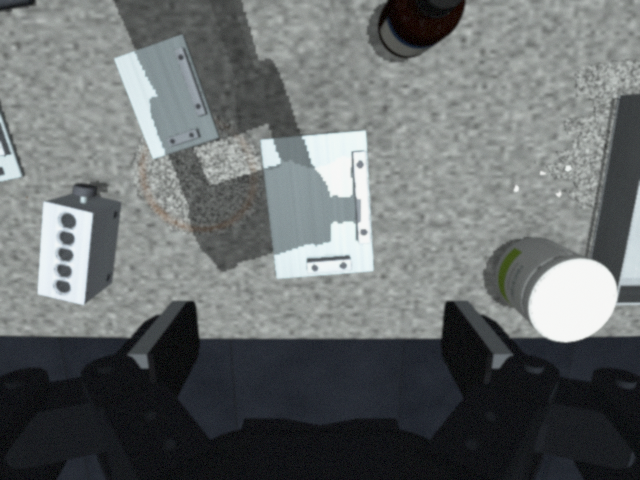

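View pics/wm.png

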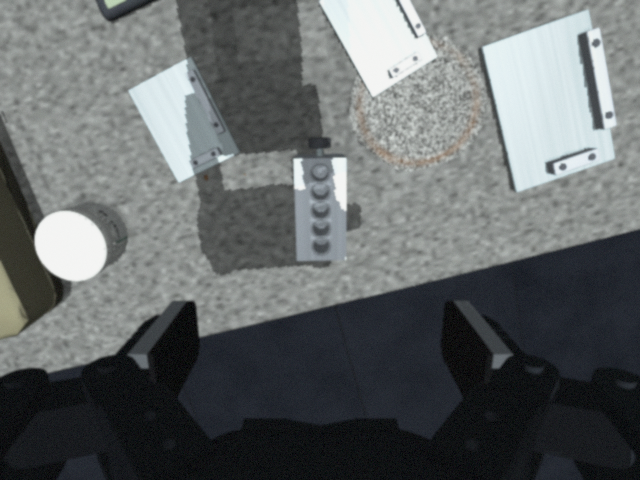

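The base view shows the plate's corners near (261,139), (366,131), (373,271) and (275,278). The mould view shows its top corners near (293,157), (347,157), (345,261) and (297,261), with the knob at (319,141). I'll refine these corners and cast rays through them.

```bash
python3 - <<'E'
from h import *
for f,pts,z in(("wb",[(261,139),(366,131),(373,271),(275,278)],.01),("wm",[(293,157),(347,157),(345,261),(297,261)],.055)):
    s=dict(np.load(f+".npz"));s["k1"]=float(s["k1"])
    g=cv2.cvtColor(s["image"],cv2.COLOR_BGR2GRAY)
    p=cv2.cornerSubPix(g,np.float32(pts).reshape(-1,1,2),(4,4),(-1,-1),(3,40,.01)).reshape(-1,2)
    P=toplane(s,p,z)[:,:2]  # near-right.. order: -x/-y, -x/+y, +x/+y, +x/-y
    ex=(P[2]+P[3]-P[0]-P[1])/2; ey=(P[1]+P[2]-P[0]-P[3])/2
    print(f,np.round(p,1).tolist(),np.round(P,4).tolist(),"L",np.linalg.norm(ex),np.linalg.norm(ey),"yaw",np.arctan2(ex[1],ex[0]),np.arctan2(-ey[0],ey[1]),"c",P.mean(0))
E
```

```text
wb [[260.3999938964844, 139.10000610351562], [365.29998779296875, 130.10000610351562], [373.1000061035156, 270.20001220703125], [276.1000061035156, 278.3999938964844]] [[0.3865, 0.2039], [0.3782, 0.3017], [0.5164, 0.3139], [0.5255, 0.215]] L 0.13906285060881945 0.09876532299591138 yaw 0.08382928401419816 0.08826739302747862 c [0.45165825 0.25859913]
wm [[293.0, 158.10000610351562], [345.3999938964844, 157.0], [345.70001220703125, 257.6000061035156], [297.0, 261.0]] [[0.4364, 0.0173], [0.4467, 0.0599], [0.5327, 0.0391], [0.5247, -0.0038]] L 0.08969408939904294 0.04376299716845735 yaw -0.23624230961859868 -0.21090363558352546 c [0.48511261 0.02812451]
```

The sizes check out: 139x99 mm for the base and 90x44 mm for the mould. Base: centre (0.452, 0.259), yaw 0.085. Mould: centre (0.485, 0.028), yaw about -0.23. Now I'll grasp it, carry it over and hover near the corner.

```bash
cat >> h.py <<'E'
BY=.086; BC=np.array([.4517,.2586]); RB=np.array([[np.cos(BY),-np.sin(BY)],[np.sin(BY),np.cos(BY)]])
HOME=BC+RB@[.005,.013]
def bp(dx,dy,z): return [*(HOME+RB@[dx,dy]),z]   # offsets from home in base axes
def st():
    o=sensors.get_obs(); f=np.array(o["ft_force"]); 
    d=RB.T@(np.array(o["ee_pos"])[:2]-HOME)
    return np.round([o["clock"],*d*1e3,o["ee_pos"][2]*1e3,*(RB.T@f[:2]),f[2],*o["moment"],o["opening"]*1e3,o["grasp_force"]],2)
E
python3 - <<'E'
from h import *
R=Rdown(np.pi-.23)
robot.move_linear([.4851,.0281,.12],R,v=.2)
robot.move_linear([.4851,.0281,.021],v=.1); print(st())
gripper_to(.04,70); robot.sleep(.3); print(st())
robot.move_linear([.4851,.0281,.11],v=.12); robot.sleep(.2); print(st())
robot.move_linear(bp(-.015,-.015,.11),Rdown(np.pi+BY),v=.15); robot.sleep(.3); print(st())
s=cams.snapshot("wrist");cv2.imwrite("pics/w2.png",s["image"])
E
```

```text
[ 5.330e+00  8.850e+00 -2.456e+02  2.153e+01  1.700e-01 -2.800e-01
 -1.600e-01  2.000e-02  3.000e-02  2.000e-02  8.545e+01  0.000e+00]
[ 6.1000e+00  8.7700e+00 -2.4569e+02  2.1480e+01 -1.0300e+00 -9.6000e-01
  5.3000e+00 -8.0000e-02  2.5000e-01 -3.0000e-02  4.3480e+01  7.2040e+01]
[ 7.1900e+00  8.1600e+00 -2.4544e+02  1.0937e+02 -1.0700e+00 -9.6000e-01
 -3.1300e+00  4.0000e-02 -1.0000e-02 -4.0000e-02  4.3320e+01  7.1410e+01]
[ 9.1800e+00 -1.4950e+01 -1.5180e+01  1.0999e+02  5.9000e-01  7.0000e-02
 -4.8500e+00 -2.0000e-02 -4.0000e-02 -1.0000e-02  4.2880e+01  7.1460e+01]
```

View pics/w2.png

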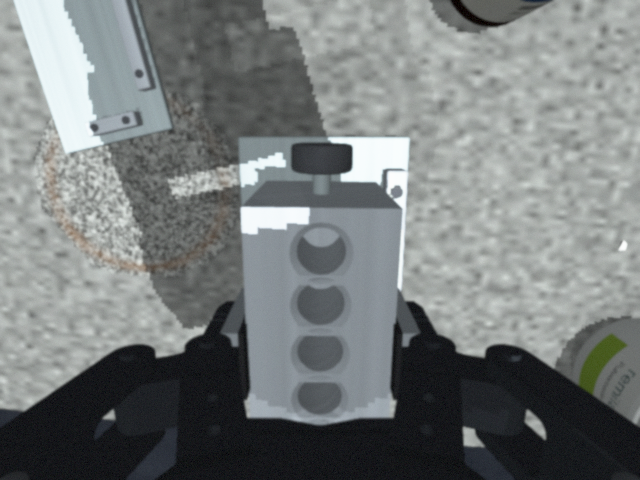

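The mould is held squarely and parallel to the plate: its sides run (241,207)-(247,417) and (402,209)-(396,417), and the plate's near edge is horizontal at row 137. It weighs about 0.49 kg. Next is a guarded descent, short of both stops.

```bash
python3 - <<'E'
from h import *
robot.move_linear(bp(-.012,-.012,.038),v=.1); robot.sleep(.2); b=st(); print(b)
z=.036
while z>.026:
    robot.move_linear(bp(-.012,-.012,z),v=.03); robot.sleep(.1); t=st()
    if t[6]-b[6]>4: break
    z-=.001
print(z,t)
E
```

```text
[ 1.031e+01 -1.172e+01 -1.193e+01  3.854e+01 -1.060e+00  7.000e-02
 -4.250e+00  4.000e-02  1.000e-02  2.000e-02  4.340e+01  7.141e+01]
0.030999999999999993 [ 1.241e+01 -1.183e+01 -1.197e+01  3.153e+01 -3.120e+00 -1.940e+00
  6.360e+00 -1.700e-01  5.300e-01  1.000e-02  4.289e+01  7.228e+01]
```

```bash
python3 - <<'E'
from h import *
z=.0312; dx=dy=-.012
def go():
    robot.move_linear(bp(dx,dy,z),v=.03); robot.sleep(.08); return st()
while dy<.008:
    dy+=.001; t=go(); print("y",round(dy*1e3,2),t[1:10])
    if t[5]<-7: break
while dx<.008:
    dx+=.001; t=go(); print("x",round(dx*1e3,2),t[1:10])
    if t[4]<-8: break
print(dx,dy,st())
E
```

```text
y -11.0 [-1.173e+01 -1.116e+01  3.155e+01 -2.340e+00 -3.900e+00  6.130e+00
 -5.300e-01  3.200e-01  2.000e-02]
y -10.0 [-11.6  -10.34  31.56  -1.34  -4.64   5.08  -0.75   0.22   0.08]
y -9.0 [-1.151e+01 -9.340e+00  3.156e+01 -3.800e-01 -5.140e+00  4.530e+00
 -8.100e-01  1.300e-01  2.000e-02]
y -8.0 [-11.43  -8.31  31.57  -0.12  -4.7    4.98  -0.81   0.05  -0.  ]
y -7.0 [-11.41  -7.29  31.58  -0.74  -3.88   5.23  -0.85   0.06   0.07]
y -6.0 [-1.144e+01 -6.250e+00  3.153e+01  6.800e-01 -4.420e+00  5.770e+00
 -7.900e-01  1.000e-02  2.000e-02]
y -5.0 [-11.39  -5.25  31.58   0.06  -4.98   5.06  -0.79   0.04   0.07]
y -4.0 [-11.41  -4.24  31.57  -0.05  -5.32   4.61  -0.84   0.04   0.1 ]
y -3.0 [-1.141e+01 -3.240e+00  3.156e+01  2.600e-01 -4.830e+00  5.030e+00
 -8.200e-01  2.000e-02  5.000e-02]
y -2.0 [-11.41  -2.26  31.56   0.94  -5.02   5.68  -0.82  -0.     0.05]
y -1.0 [-11.41  -1.27  31.55   0.28  -5.08   4.75  -0.74   0.06   0.06]
y 0.0 [-1.139e+01 -3.800e-01  3.157e+01 -2.000e-02 -6.310e+00  5.860e+00
 -9.800e-01  0.000e+00  1.700e-01]
y 1.0 [-1.135e+01 -1.900e-01  3.161e+01  2.300e-01 -1.149e+01  7.330e+00
 -1.950e+00 -3.000e-02  4.100e-01]
x -11.0 [-11.36  -0.22  31.58  -5.13 -12.42  11.24  -1.98   0.63   0.39]
x -10.0 [-11.4   -0.21  31.56 -11.14 -12.76  16.15  -2.15   1.32   0.37]
-0.009999999999999998 0.0010000000000000035 [ 17.41 -11.4   -0.21  31.56 -11.14 -12.76  16.15  -2.15   1.32   0.37
  43.29  73.81]
```

The side contact is where expected. In x it sticks 11 mm short of the expected stop, which is likely friction because the downward load has grown. I'll ease the downward and side loads and slide in x again.

```bash
python3 - <<'E'
from h import *
z=.0312; dx=-.011; dy=-.001
def go():
    robot.move_linear(bp(dx,dy,z),v=.03); robot.sleep(.08); return st()
print(go()[1:10])
z=.0318; print(go()[1:10])
while dx<.006:
    dx+=.001; t=go(); print("x",round(dx*1e3,2),t[1:10])
    if t[6]>2: z+=.0002
    if t[4]<-10: break
print(dx,z,st())
E
```

```text
[-1.137e+01 -9.200e-01  3.153e+01 -4.610e+00 -2.200e+00  8.580e+00
 -4.200e-01  6.700e-01  2.000e-02]
[-1.122e+01 -8.200e-01  3.156e+01 -5.700e-01  8.200e-01 -2.000e-02
  1.400e-01  2.300e-01  1.000e-02]
x -10.0 [-9.93e+00 -1.02e+00  3.16e+01  3.70e-01  2.70e-01 -3.70e+00  3.00e-02
  6.00e-02 -1.00e-02]
x -9.0 [-8.970e+00 -1.060e+00  3.174e+01 -1.100e-01  3.200e-01 -4.880e+00
  3.000e-02 -4.000e-02  2.000e-02]
x -8.0 [-7.990e+00 -1.020e+00  3.179e+01  6.100e-01 -2.600e-01 -3.710e+00
  2.000e-02 -0.000e+00 -3.000e-02]
x -7.0 [-6.980e+00 -9.900e-01  3.182e+01  8.000e-02  2.100e-01 -3.920e+00
 -4.000e-02  3.000e-02 -0.000e+00]
x -6.0 [-6.020e+00 -1.010e+00  3.179e+01 -5.600e-01  1.200e-01 -4.010e+00
 -2.000e-02 -0.000e+00  5.000e-02]
x -5.0 [-5.020e+00 -1.010e+00  3.177e+01  7.000e-02  1.100e-01 -4.620e+00
  1.000e-02  3.000e-02 -1.000e-02]
x -4.0 [-4.010e+00 -1.010e+00  3.178e+01 -1.500e-01 -5.500e-01 -3.820e+00
 -3.000e-02  2.000e-02 -2.000e-02]
x -3.0 [-3.030e+00 -1.010e+00  3.178e+01 -5.000e-01  4.400e-01 -5.090e+00
 -1.000e-02 -4.000e-02  3.000e-02]
x -2.0 [-2.01 -1.02 31.79 -0.24  0.76 -4.37  0.07  0.    0.04]
x -1.0 [-9.90e-01 -1.01e+00  3.18e+01 -3.00e-02 -5.00e-02 -4.11e+00 -3.00e-02
 -1.00e-02  1.00e-02]
x 0.0 [-0.28 -1.   31.75 -1.55  0.09 -2.86 -0.05  0.51  0.06]
x 1.0 [-0.2  -1.03 31.68 -8.63 -0.48  1.46 -0.1   1.2   0.09]
x 2.0 [-1.400e-01 -1.040e+00  3.174e+01 -1.317e+01 -3.600e-01  6.190e+00
 -2.200e-01  2.040e+00  3.000e-02]
0.0020000000000000035 0.032 [ 2.241e+01 -1.400e-01 -1.040e+00  3.174e+01 -1.317e+01 -3.600e-01
  6.190e+00 -2.200e-01  2.040e+00  3.000e-02  4.355e+01  7.288e+01]
```

Both stops touch within 0.3 mm of the prediction. The positive moment in the earlier side push hints that the knob end touches first, so the yaw is slightly off. I'll seat the mould flat, trim yaw against the side stop, then press both stops together.

```bash
python3 - <<'E'
from h import *
def go(dx,dy,z,yaw=0,n=.08):
    robot.move_linear(bp(dx,dy,z),Rdown(np.pi+BY+yaw),v=.03); robot.sleep(n); t=st()[1:10]; print(round(yaw,4),t); return t
go(-.0008,-.001,.032); go(-.0008,-.001,.0308); go(-.0008,-.001,.0316)
go(-.0008,.0002,.0316)
for y in(0,.004,.008,.012,.016,.020):
    t=go(-.0008,.001,.0316,y,.15)
    if abs(t[8])<.08 and y>0 or t[8]<0: break
E
```

```text
0 [-0.38 -1.   32.08  0.26  0.72 -4.35 -0.06 -0.   -0.  ]
0 [-0.3  -0.97 31.55 -1.86 -0.89  5.39 -0.12  0.56 -0.  ]
0 [-5.500e-01 -1.020e+00  3.158e+01  1.120e+00 -3.500e-01 -1.280e+00
  2.000e-02 -7.000e-02  1.000e-02]
0 [-0.57 -0.33 31.6   0.86 -5.46 -1.5  -0.89 -0.16  0.3 ]
0 [-0.56 -0.18 31.61  0.84 -9.76 -0.45 -1.7  -0.28  0.42]
0.004 [-0.44 -0.09 31.63  1.63 -8.47 -0.95 -1.55 -0.32  0.34]
0.008 [-4.200e-01  1.000e-02  3.161e+01  2.370e+00 -8.450e+00 -1.640e+00
 -1.400e+00 -3.500e-01  2.600e-01]
0.012 [-3.700e-01  2.000e-02  3.162e+01  1.950e+00 -8.470e+00 -1.900e+00
 -1.480e+00 -3.900e-01 -2.000e-01]
```

The moment crosses zero at a yaw trim of about 0.010. Final combined press:

```bash
python3 - <<'E'
from h import *
def go(dx,dy,z,yaw=.010,n=.08):
    robot.move_linear(bp(dx,dy,z),Rdown(np.pi+BY+yaw),v=.03); robot.sleep(n); t=st()[1:]; print(t); return t
go(-.0010,-.0006,.0316); go(-.001,-.0006,.0308); go(-.001,-.0006,.0316)
go(0,.0004,.0316)
for k in range(1,7):
    t=go(.0004*k,.0004+.0003*k,.0316)
    if t[3]<-10 and t[4]<-8: break
robot.sleep(1); print(st())
s=cams.snapshot("wrist");cv2.imwrite("pics/w3.png",s["image"][60:])
E
```

```text
[-1.020e+00 -4.800e-01  3.160e+01  8.100e-01 -9.500e-01 -2.910e+00
 -1.300e-01 -7.000e-02  7.000e-02  4.334e+01  7.233e+01]
[-9.800e-01 -4.800e-01  3.155e+01 -2.410e+00 -2.490e+00  7.390e+00
 -4.000e-01  4.700e-01  1.000e-02  4.323e+01  7.351e+01]
[-1.210e+00 -4.200e-01  3.158e+01 -1.620e+00  1.210e+00 -5.000e-01
  1.300e-01  2.900e-01  5.000e-02  4.347e+01  7.273e+01]
[-7.900e-01 -7.000e-02  3.161e+01 -5.640e+00 -5.000e+00  4.910e+00
 -7.600e-01  8.000e-01 -2.000e-02  4.333e+01  7.322e+01]
[-7.700e-01 -1.000e-02  3.163e+01 -8.600e+00 -5.710e+00  7.830e+00
 -1.110e+00  1.040e+00 -1.000e-02  4.305e+01  7.356e+01]
[-7.800e-01 -1.000e-02  3.164e+01 -1.051e+01 -8.810e+00  1.020e+01
 -1.530e+00  1.370e+00  1.000e-02  4.325e+01  7.385e+01]
[ 2.834e+01 -7.800e-01  1.000e-02  3.164e+01 -1.123e+01 -8.750e+00
  9.100e+00 -1.530e+00  1.280e+00 -2.000e-02  4.308e+01  7.385e+01]
```

View pics/w3.png

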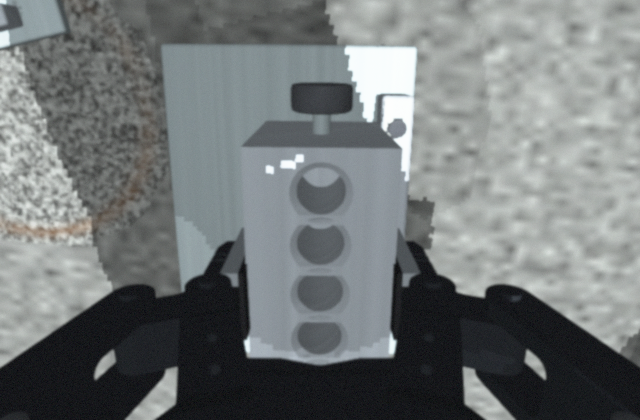

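The side stop is in contact, but x halted at -0.78 mm where earlier contact was at about -0.25. Part of the x force may therefore be plate friction, because fz rose to about 10 N. I'll redo the x push with the downward load kept small, then add the y push.

```bash
python3 - <<'E'
from h import *
z=.0318
def go(dx,dy,n=.08):
    robot.move_linear(bp(dx,dy,z),Rdown(np.pi+BY+.010),v=.03); robot.sleep(n); t=st()[1:]; print(round(dx*1e3,2),round(dy*1e3,2),round(z*1e3,2),t[:9]); return t
dx,dy=-.0005,-.0001
go(dx,dy)
for k in range(14):
    dx+=.0003; t=go(dx,dy)
    if t[5]>-1: z+=min(.0004,.0001*(t[5]+1))
    if t[3]<-13: break
for k in range(8):
    if t[4]<-11: break
    dy+=.0003; t=go(dx,dy)
    if t[5]>1: z+=.0001*min(4,t[5])
robot.sleep(.5);print(st())
E
```

```text
-0.5 -0.1 31.8 [-4.900e-01 -7.000e-02  3.159e+01 -8.500e-01 -1.500e+00 -2.250e+00
 -1.900e-01  1.100e-01 -2.000e-02]
-0.2 -0.1 31.8 [-1.800e-01 -9.000e-02  3.165e+01 -4.100e-01 -9.600e-01 -4.460e+00
 -1.100e-01  3.000e-02  4.000e-02]
0.1 -0.1 31.8 [-0.17 -0.07 31.71 -2.55 -0.45 -3.89 -0.07  0.47  0.  ]
0.4 -0.1 31.8 [-1.400e-01 -5.000e-02  3.172e+01 -4.620e+00  5.000e-02 -2.470e+00
 -1.000e-01  8.300e-01 -3.000e-02]
0.7 -0.1 31.8 [-1.500e-01 -8.000e-02  3.174e+01 -6.480e+00 -2.600e-01 -2.300e-01
 -1.700e-01  1.110e+00 -1.000e-02]
1.0 -0.1 31.88 [-0.12 -0.1  31.78 -6.73  0.09 -0.32 -0.17  1.28 -0.04]
1.3 -0.1 31.94 [-0.12 -0.06 31.79 -9.24 -0.08  0.65 -0.17  1.4  -0.07]
1.6 -0.1 32.11 [-5.000e-02 -7.000e-02  3.186e+01 -8.910e+00 -3.000e-02  9.800e-01
 -2.000e-01  1.700e+00 -2.000e-02]
1.9 -0.1 32.31 [-5.000e-02 -6.000e-02  3.190e+01 -1.058e+01 -1.020e+00  5.500e-01
 -1.300e-01  1.740e+00  2.000e-02]
2.2 -0.1 32.46 [-3.000e-02 -5.000e-02  3.193e+01 -1.137e+01  9.400e-01  3.200e-01
 -1.100e-01  1.960e+00 -1.000e-01]
2.5 -0.1 32.6 [-1.000e-02 -6.000e-02  3.198e+01 -1.201e+01  3.100e-01  
[... 255 characters left out ...]
 2.180e+00 -4.000e-02]
2.8 0.5 32.83 [ 1.000e-02 -3.000e-02  3.203e+01 -1.375e+01 -3.580e+00  7.500e-01
 -7.700e-01  2.170e+00 -7.000e-02]
2.8 0.8 32.83 [ 3.000e-02 -2.000e-02  3.205e+01 -1.332e+01 -5.640e+00  7.000e-01
 -1.050e+00  2.130e+00 -1.500e-01]
2.8 1.1 32.83 [ 4.000e-02 -1.000e-02  3.202e+01 -1.301e+01 -7.430e+00  8.500e-01
 -1.360e+00  2.100e+00 -1.000e-01]
2.8 1.4 32.83 [ 3.000e-02  4.000e-02  3.205e+01 -1.347e+01 -8.710e+00  2.580e+00
 -1.750e+00  2.190e+00 -1.200e-01]
2.8 1.7 33.09 [  0.04   0.05  32.07 -12.63 -11.89   0.9   -1.93   1.95  -0.1 ]
[ 3.489e+01  3.000e-02  5.000e-02  3.205e+01 -1.235e+01 -1.033e+01
  7.600e-01 -1.910e+00  1.970e+00 -9.000e-02  4.339e+01  7.273e+01]
```

Contact with the end stop is real now (x locked at about -0.1 mm), but TCP z crept up 0.4 mm, so the mould may have lifted or pitched slightly. I'll press down gently while holding both pushes.

```bash
python3 - <<'E'
from h import *
dx,dy,z=.0028,.0017,.0331
def go(n=.1):
    robot.move_linear(bp(dx,dy,z),Rdown(np.pi+BY+.010),v=.03); robot.sleep(n); t=st()[1:]; print(round(dx*1e3,2),round(dy*1e3,2),round(z*1e3,2),t[:9]); return t
for k in range(9):
    z-=.0003; t=go()
    if t[3]<-18: dx-=.0003
    if t[4]<-15: dy-=.0002
    if t[5]>14 or t[2]<31.58: break
robot.sleep(.5);print(st())
E
```

```text
2.8 1.7 32.8 [ 2.000e-02  4.000e-02  3.206e+01 -1.369e+01 -1.040e+01  2.420e+00
 -2.090e+00  2.110e+00 -6.000e-02]
2.8 1.7 32.5 [ 3.000e-02  5.000e-02  3.202e+01 -1.535e+01 -1.081e+01  5.590e+00
 -2.240e+00  2.340e+00 -1.500e-01]
2.8 1.7 32.2 [ 2.000e-02  6.000e-02  3.197e+01 -1.776e+01 -1.180e+01  9.790e+00
 -2.210e+00  2.540e+00 -1.600e-01]
2.8 1.7 31.9 [-1.000e-02  5.000e-02  3.193e+01 -1.809e+01 -1.211e+01  1.185e+01
 -2.390e+00  2.580e+00 -1.300e-01]
2.5 1.7 31.6 [-3.000e-02  7.000e-02  3.188e+01 -1.848e+01 -1.335e+01  1.309e+01
 -2.470e+00  2.580e+00 -1.200e-01]
2.2 1.7 31.3 [ -0.07   0.05  31.81 -18.56 -13.91  15.16  -2.46   2.46  -0.16]
[ 3.749e+01 -5.000e-02  1.000e-02  3.181e+01 -1.809e+01 -1.285e+01
  1.472e+01 -2.420e+00  2.490e+00 -1.200e-01  4.317e+01  7.473e+01]
```

```bash
python3 - <<'E'
from h import *
def go(dx,dy,z,n=.15):
    robot.move_linear(bp(dx,dy,z),Rdown(np.pi+BY+.010),v=.03); robot.sleep(n); print(dx*1e3,dy*1e3,z*1e3,st()[1:10])
go(.0016,.0015,.0313);go(.0012,.0014,.0312);go(.0009,.0014,.0310)
robot.sleep(.5);print(st())
for n in("wrist","scene"):
    s=cams.snapshot(n);np.savez("f_"+n+".npz",**s)
    im=s["image"][60:] if n=="wrist" else cv2.resize(s["image"][200:360,270:480],None,fx=3.7,fy=3.7,interpolation=cv2.INTER_CUBIC)
    cv2.imwrite(f"pics/f_{n}.png",im)
E
```

```text
1.6 1.5 31.3 [ -0.07   0.06  31.8  -13.8  -11.72  12.54  -2.16   2.06  -0.08]
1.2 1.4 31.2 [-1.200e-01  3.000e-02  3.173e+01 -1.211e+01 -1.111e+01  1.007e+01
 -2.050e+00  1.760e+00 -6.000e-02]
0.9 1.4 31.0 [ -0.13   0.04  31.69 -11.83 -12.2   11.16  -2.05   1.63  -0.06]
[ 3.919e+01 -1.500e-01  4.000e-02  3.167e+01 -1.181e+01 -1.162e+01
  1.126e+01 -2.070e+00  1.600e+00 -1.100e-01  4.307e+01  7.404e+01]
```

View pics/f_wrist.png

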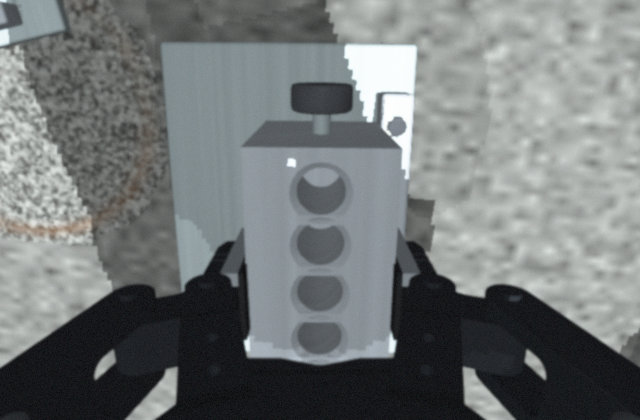

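View pics/f_scene.png

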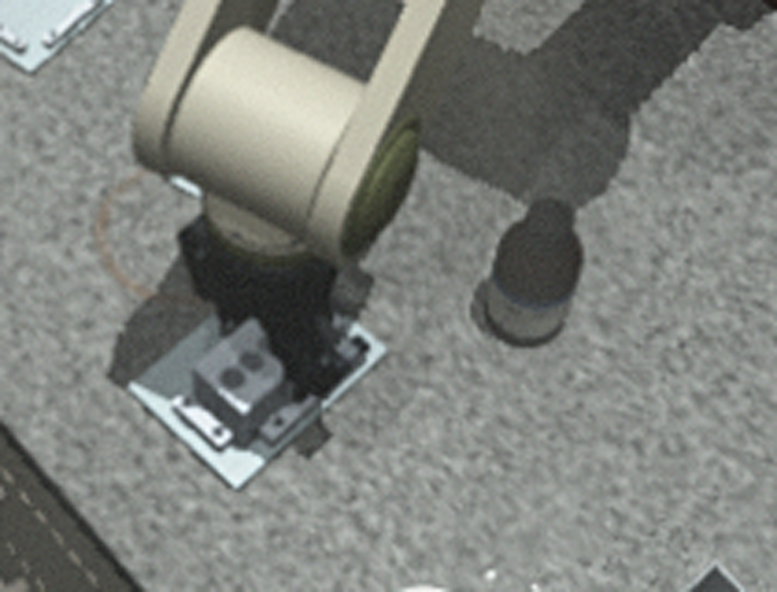

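The final views show the mould in the corner. Its plain end is at the end stop (scene crop ~(205,420)), its long side is against the side stop (~(290,410)), and the knob points away; it stands flat. I'll add a touch more push so contact clearly exceeds friction, check it is steady, and hand in.

```bash
python3 - <<'E'
from h import *
robot.move_linear(bp(.0014,.0016,.0311),Rdown(np.pi+BY+.010),v=.03); robot.sleep(.6); print(st())
robot.sleep(.5); print(st())
print(robot.close_job())
E
```

```text
[ 4.014e+01 -1.600e-01  4.000e-02  3.168e+01 -1.439e+01 -1.205e+01
  1.278e+01 -2.280e+00  1.930e+00 -7.000e-02  4.292e+01  7.426e+01]
[ 4.064e+01 -1.500e-01  3.000e-02  3.170e+01 -1.401e+01 -1.147e+01
  1.303e+01 -2.340e+00  1.900e+00 -1.600e-01  4.326e+01  7.426e+01]
the job is handed in; nothing more can be done
None
```

The job was handed in at about 41 s: the mould is flat in the corner of the largest base, knob end away from the end stop, still gripped, with wrist forces of about 14 N toward the end stop and 11 N toward the side stop (some of that is plate friction); I did not touch the jar, bottle or tub.

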